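# Change the label rolls on a packing-desk roll stand

## Task

Change the labels on the roll stand: first swing the drag lever back to its stop at the red mark to free the brake, then take every spent core off the mandrels and put them in the blue waste tray, and leave the lever off while you slide each new label roll upright over a mandrel of its own, fully down on the base. Last, set the drag lever to the green mark (40 degrees). Leave the other things on the desk where they are.

Things in the scene. Friction and masses are not known exactly. Their poses are not given: they have to be found in the camera images.
- roll1: new label roll: white paper around a brown cardboard core, standing on end on the desk in front of the stand; 62 mm outside diameter, 60 mm tall, bore 29 mm through; 0.12 to 0.24 kg. Origin at the centre of its underside, z up along its axis. May be absent (None).
- roll2: new label roll: white paper around a brown cardboard core, standing on end on the desk in front of the stand; 62 mm outside diameter, 60 mm tall, bore 29 mm through; 0.12 to 0.24 kg. Origin at the centre of its underside, z up along its axis. May be absent (None).
- roll3: new label roll: white paper around a brown cardboard core, standing on end on the desk in front of the stand; 62 mm outside diameter, 60 mm tall, bore 29 mm through; 0.12 to 0.24 kg. Origin at the centre of its underside, z up along its axis. May be absent (None).
- core1: spent core: bare brown cardboard tube, standing over one of the mandrels at the start; 38 mm outside diameter, 60 mm tall, bore 29 mm; 30 g. Origin at the centre of its lower end, z along its axis. May be absent (None).
- core2: spent core: bare brown cardboard tube, standing over one of the mandrels at the start; 38 mm outside diameter, 60 mm tall, bore 29 mm; 30 g. Origin at the centre of its lower end, z along its axis. May be absent (None).
- core3: spent core: bare brown cardboard tube, standing over one of the mandrels at the start; 38 mm outside diameter, 60 mm tall, bore 29 mm; 30 g. Origin at the centre of its lower end, z along its axis. May be absent (None).
- seat1 (a point): mandrel 1: the centre of its foot on top of the stand's base (20 mm above the desk), where a roll or core rests when fully down. Fixed upright aluminium shaft, 25 mm diameter, rising 72 mm above this point, its top 12 mm tapering to 12 mm diameter. Mandrels 1, 2, 3 stand 100 mm apart along the stand's +y. Axes are the stand's.
- seat2 (a point): mandrel 2: the centre of its foot on top of the stand's base (20 mm above the desk), where a roll or core rests when fully down. Fixed upright aluminium shaft, 25 mm diameter, rising 72 mm above this point, its top 12 mm tapering to 12 mm diameter. Mandrels 1, 2, 3 stand 100 mm apart along the stand's +y. Axes are the stand's.
- seat3 (a point): mandrel 3: the centre of its foot on top of the stand's base (20 mm above the desk), where a roll or core rests when fully down. Fixed upright aluminium shaft, 25 mm diameter, rising 72 mm above this point, its top 12 mm tapering to 12 mm diameter. Mandrels 1, 2, 3 stand 100 mm apart along the stand's +y. Axes are the stand's.
- stand: label-roll stand, fixed to the desk: dark steel base 110 (x) x 300 (y) x 20 mm high with three mandrels in a row, and a white plate (118 x 160 mm, same height) with the drag lever at its right-hand (-y) end. Origin on the desk under mandrel 2; x away from the robot, y to the left, z up.
- drag (a joint): drag lever swinging level about a vertical pivot, rad. 0 = against its stop at the red mark (brake off), arm pointing along the stand's -y, away from the mandrels; grows clockwise seen from above, the arm turning towards the stand's -x (reached at 1.57); 0.698 (40 degrees) = green mark; upper stop 1.6. Stays where it is left; about 3 N at the knob moves it.
- pivot (a point): pivot axis of the drag lever, at the top of the base, 20 mm above the desk; axes are the stand's (x away from the robot, y left along the mandrel row, z up). The red and green marks lie on the white plate under the lever, 77 to 97 mm from the pivot.
- knob (a point): centre of the round upright red handle on the lever's end, 70 mm from the pivot: 22 mm diameter, 45 mm tall, from 41 to 86 mm above the desk; this point is 70 mm above the desk. The arm beneath it ends at 41 mm above the desk.
- waste_in (a point): centre of the inner floor (4 mm above the desk) of the blue open waste tray, fixed to the desk; outside 200 (its x) x 150 (its y) x 75 mm tall, walls 4 mm.
- blister_a: clear plastic tray of black clips, 120 x 90 x 28 mm; bystander, origin at the centre of its underside.
- blister_b: clear plastic tray of black clips, 120 x 90 x 28 mm; bystander, origin at the centre of its underside.
- carton: upright black retail box, 50 x 75 x 110 mm tall; bystander, origin at the centre of its underside.
- tape: orange roll of packing tape lying flat, 104 mm across, 48 mm high; bystander, origin at the centre of its underside.
- mug: white mug, 76 mm across, 85 mm tall; bystander, origin at the centre of its underside.
Mind the look-alikes: they are no part of the job. Leave any turquoise look-alike of the roll3 alone.

How it is judged (in metres and radians):
On the way, in this order (a step that is already met when the one before it is completed fails the run):
1. drag lever swung to its stop at the red mark (within about 6 degrees) (value of joint drag below 0.1 rad), for 0.2 s.
2. all spent cores lie in the waste tray, the lever still off (x of core1 in the frame of waste_in between -0.1 and 0.1 m and y of core1 in the frame of waste_in between -0.075 and 0.075 m and z of each of core1, core2, core3 in the frame of waste_in below 0.072 m and linear speed of each of core1, core2, core3 below 0.05 m/s and x of core2 in the frame of waste_in between -0.1 and 0.1 m and y of core2 in the frame of waste_in between -0.075 and 0.075 m and x of core3 in the frame of waste_in between -0.1 and 0.1 m and y of core3 in the frame of waste_in between -0.075 and 0.075 m and value of joint drag below 0.12 rad), for 0.2 s.
3. all new rolls are fully down over mandrels, the lever still off (((horizontal distance between roll1 and seat1 below 0.004 m and z of roll1 in the frame of seat1 below 0.004 m) or (horizontal distance between roll1 and seat2 below 0.004 m and z of roll1 in the frame of seat2 below 0.004 m) or (horizontal distance between roll1 and seat3 below 0.004 m and z of roll1 in the frame of seat3 below 0.004 m)) and angle between each of roll1, roll2, roll3's own z axis and vertical below 0.08 rad and ((horizontal distance between roll2 and seat1 below 0.004 m and z of roll2 in the frame of seat1 below 0.004 m) or (horizontal distance between roll2 and seat2 below 0.004 m and z of roll2 in the frame of seat2 below 0.004 m) or (horizontal distance between roll2 and seat3 below 0.004 m and z of roll2 in the frame of seat3 below 0.004 m)) and ((horizontal distance between roll3 and seat1 below 0.004 m and z of roll3 in the frame of seat1 below 0.004 m) or (horizontal distance between roll3 and seat2 below 0.004 m and z of roll3 in the frame of seat2 below 0.004 m) or (horizontal distance between roll3 and seat3 below 0.004 m and z of roll3 in the frame of seat3 below 0.004 m)) and value of joint drag below 0.12 rad), for 0.2 s.
4. drag lever set to the green mark, 40 degrees, within 6 degrees (value of joint drag between 0.593 and 0.803 rad), for 0.3 s.
At the end, for the whole second after the job is handed in: Every new roll stands upright over a mandrel, within 4 mm of its axis and of the base; every spent core lies in the waste tray below its rim; the drag lever stands at 40 degrees within 6; all released and at rest (all of step 4 and ((horizontal distance between roll1 and seat1 below 0.004 m and z of roll1 in the frame of seat1 below 0.004 m) or (horizontal distance between roll1 and seat2 below 0.004 m and z of roll1 in the frame of seat2 below 0.004 m) or (horizontal distance between roll1 and seat3 below 0.004 m and z of roll1 in the frame of seat3 below 0.004 m)) and angle between each of roll1, roll2, roll3's own z axis and vertical below 0.08 rad and ((horizontal distance between roll2 and seat1 below 0.004 m and z of roll2 in the frame of seat1 below 0.004 m) or (horizontal distance between roll2 and seat2 below 0.004 m and z of roll2 in the frame of seat2 below 0.004 m) or (horizontal distance between roll2 and seat3 below 0.004 m and z of roll2 in the frame of seat3 below 0.004 m)) and ((horizontal distance between roll3 and seat1 below 0.004 m and z of roll3 in the frame of seat1 below 0.004 m) or (horizontal distance between roll3 and seat2 below 0.004 m and z of roll3 in the frame of seat2 below 0.004 m) or (horizontal distance between roll3 and seat3 below 0.004 m and z of roll3 in the frame of seat3 below 0.004 m)) and x of core1 in the frame of waste_in between -0.1 and 0.1 m and y of core1 in the frame of waste_in between -0.075 and 0.075 m and z of each of core1, core2, core3 in the frame of waste_in below 0.072 m and linear speed of each of core1, core2, core3 below 0.05 m/s and x of core2 in the frame of waste_in between -0.1 and 0.1 m and y of core2 in the frame of waste_in between -0.075 and 0.075 m and x of core3 in the frame of waste_in between -0.1 and 0.1 m and y of core3 in the frame of waste_in between -0.075 and 0.075 m and velocity of joint drag between -0.05 and 0.05 rad/s and linear speed of each of roll1, roll2, roll3 below 0.03 m/s); the robot touches nothing.
It fails at once if a bystander (clip tray, black box, tape or mug) is moved more than 40 mm or tipped over (distance of any of blister_a, blister_b, carton, tape, mug from where it was at the start of the episode above 0.04 m or angle between any of blister_a, blister_b, carton, tape, mug's own z axis and vertical above 0.5 rad).
Of roll1, roll2, roll3 only 2 to 3 are there at a start; the rules pass over those that are not, and their reading is None.
Of core1, core2, core3 only 2 to 3 are there at a start; the rules pass over those that are not, and their reading is None.
At some moment in a run one of roll1, roll2, roll3 may be knocked a few centimetres aside while the robot is not near it.
It also fails if it takes over 210 s, if anything falls off the work surface, if the arm or the gripper's body presses on something with over 40 N, if the wrist force passes 120 N, or if a joint passes its speed limit or range.

## Robot

A 7-joint arm with a two-finger parallel gripper is mounted at the origin on the work surface. World frame = base frame: x ahead of the robot, y to its left, z up, the work surface at z = 0. Lengths are in mm, angles in rad, forces in N, time in s.
With the tool pointing down it reaches from about 350 to 900 mm from the base axis. Payload 8.1 kg.
Tool frame: the origin (TCP) lies midway between the tips of the shut fingers; the grasp point (between the pads) lies 19 mm behind it; z points along the fingers, y is the line along which they close (so a half turn about z gives the same grasp; the last joint's range is limited). The gripper opens to 85 mm and grips with 20 to 120 N. Pads are 22 mm wide; open, the fingers measure 114 mm over their backs; the gripper's body (76 mm by 85 mm) begins 54 mm behind the grasp point. The pads swing forward as they close: fully open they stand 13 mm farther back than shut.
Start: joints at [-0.103, 0.434, 0.025, 1.573, -0.012, 1.134, -0.075], TCP at [625.013, -0.027, 231.323] pointing down, gripper open.
Joint ranges: [-2.62, 2.62], [-0.44, 2.09], [-1.27, 1.32], [0.08, 2.57], [-1.32, 4.46], [0.12, 2], [-2.74, 2.74]. Speed limits (rad/s): [2.22, 2.22, 3.01, 3.01, 3.14, 3.14, 3.14].

## Interface

Orientations are given as a unit quaternion [w, x, y, z].
In Python, from rig import env gives the robot as it stands.
- The arm moves only by the shell command python3 -m creep 'ROWS' [FORCE]. ROWS is JSON, a list of rows, each an object with "offset": the shift along the tool's x, y, z as a fraction of full scale, a list of three; "turn": the turn about the tool's z as a fraction of full scale; "hand": the opening, from 0 (shut) to 1 (fully open). In form: [{"offset": [x, y, z], "turn": turn, "hand": hand}, ...]. A call has 1 to 20 rows; each row is the pose to reach, as a shift and turn from the pose commanded when the call began, along the tool's axes at that moment, turning the shorter way round; what a row does not reach only later rows make up. Full scale, the value 1, is 0.1 m for a shift and pi rad for a turn. A row lasts 1/12 s, in which the tool goes at most 41.7 mm and 7.16 degrees, less where a joint would pass 70% of its speed; a pose out of reach is approached as far as the arm can. A call with a number of a shift or a turn outside -1 to 1 is refused whole. A call with a gripper value outside its range is refused whole. The fingers move at their own pace and stop on an object; FORCE is the grip in N (left out, the last holds). Time passes only in rows, so rows that repeat a pose let the fingers close. It gives the time, the measured TCP pose, the force, the opening and the grip force at its end, in the units of the state.
- env.state(): the state, without advancing time (a new reading comes with each control period).
- env.capture(name): name is "scene" or "side" or "wrist"; returns (picture, depth): 384x512x3 uint8, blue, green, red; 384x512 float32, mm along the optical axis (not along the pixel's ray), 0 where there is no reading.
- env.camera_model(name): a dict with "mtx" (3x3 intrinsics, pixels), "k1" (the pictures are not rectified: a ray, as slopes to the right and down, at radius r is drawn at 1 + k1 r^2 times it, then the intrinsics apply), "xyz" and "attitude" of the camera in the world; the wrist camera has in their place "hand_eye" (4x4, takes a point from camera to tool coordinates, whose origin is the TCP and whose axes are the flange's). Camera axes: x right, y up, looking along -z (the intrinsics and any distortion apply to the point x, -y, -z); pixel columns grow to the right and rows downward; lengths in mm; the calibration is good to about 2 mm. A picture is of the moment at which its call begins: read the wrist's pose just before it. camera_model takes no time and is no camera call.
- env.close_job(): hands the job in; it is judged then, once.
The state is a dict: "clock": time; "joints": joint angles; "joint_vel": joint speeds; "joint_torque": joint torques, N m; "ee_pos": TCP position; "eef_rot": TCP orientation; "ft_force": force on the tool from outside, world axes, zero at the start; "moment": the same for the moment, N m; "grip_width": opening from 0.0 (shut) to 1.0 (fully open); "grasp_force": force on a finger pad.
Only numpy, scipy, OpenCV 4.12 (cv2) and the standard library are available. Lean on these libraries where they do the work, as an engineer would, in place of code of your own. Each camera call takes 0.05 s, during which the arm holds its last target. There are 200 camera calls.

## Working session

There is one attempt and no reset: what is moved stays moved. The work goes in short steps, Python scripts to look and compute and a shell command to move; the robot and the scene stay as the last step left them, time stands still between calls to the robot, and variables do not carry over. Pictures are saved under pics/ and viewed, at most 14 in all, crops included, and the job is handed in when it is done.

```bash
mkdir -p pics; ls
python3 - <<'E'
from rig import env
import cv2,numpy as np
print(env.state())
for n in("scene","side","wrist"):
    p,d=env.capture(n); cv2.imwrite(f"pics/{n}0.png",p); np.save(f"pics/{n}0.npy",d); print(n,env.camera_model(n))
E
```

```text
pics
{'clock': 0.0, 'joints': array([-0.10261024,  0.4352293 ,  0.02498169,  1.57411443, -0.01160129,
        1.13398628, -0.07506831]), 'joint_vel': array([ 8.99608354e-04, -1.53010806e-03, -1.20106208e-03, -1.61021061e-03,
        7.46597802e-04,  7.29852920e-05,  1.27089192e-03]), 'joint_torque': array([ 8.97134169e-05, -6.70461059e+01,  1.02531374e+00, -3.16203833e+01,
        1.55155628e-02,  1.25530543e-02, -1.11555586e-06]), 'ee_pos': array([ 6.24489193e+02, -5.56251386e-02,  2.30515440e+02]), 'eef_rot': array([-5.08581023e-04,  7.07119464e-01,  7.07093650e-01, -6.12530794e-04]), 'ft_force': array([0.00263517, 0.03187901, 0.89775509]), 'moment': array([-0.02464287,  0.00324194,  0.01835071]), 'grasp_force': 0.0, 'grip_width': 0.9951135548942516}
scene {'mtx': array([[386.6846892 ,   0.        , 250.24269243],
       [  0.        , 386.6846892 , 195.99836312],
       [  0.        ,   0.        ,   1.        ]]), 'k1': -0.06394684852793636, 'xyz': array([1055.43412463, -628.51359752,  773.20010089]), 'attitude': array([0.85394618, 0.38677209, 0.14022205, 0.31862368])}
side {'mtx
[... 168 characters left out ...]
8328237246127104, 'xyz': array([-51.62731965, 802.55993144, 959.64332863]), 'attitude': array([-0.28522314, -0.12136376,  0.40397606,  0.86065205])}
wrist {'mtx': array([[282.77679172,   0.        , 255.02371455],
       [  0.        , 282.77679172, 193.02040098],
       [  0.        ,   0.        ,   1.        ]]), 'k1': -0.050111173103871864, 'hand_eye': array([[ 8.13631770e-04,  9.46901396e-01,  3.21523071e-01,
         8.14303510e+01],
       [ 9.99999334e-01, -5.07206612e-04, -1.03680454e-03,
        -1.14288368e+00],
       [-8.18673035e-04,  3.21523700e-01, -9.46901178e-01,
        -1.42367998e+02],
       [ 0.00000000e+00,  0.00000000e+00,  0.00000000e+00,
         1.00000000e+00]])}
```

View pics/scene0.png

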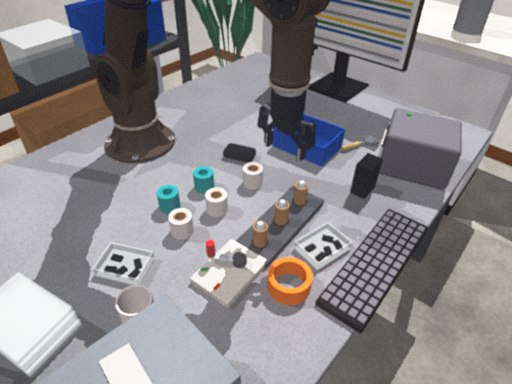

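View pics/side0.png

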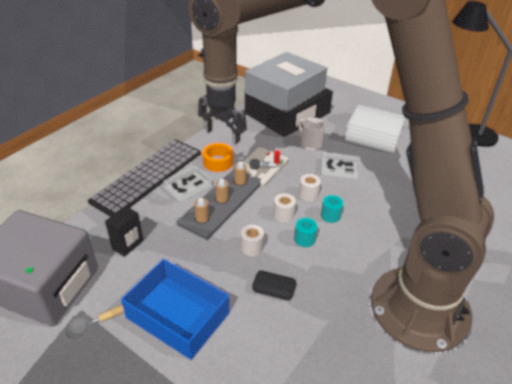

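```bash
cat > h.py <<'E'
from rig import env
import cv2,numpy as np
from scipy.spatial.transform import Rotation as R
def rot(q): return R.from_quat([q[1],q[2],q[3],q[0]]).as_matrix()
def pose(name,st=None):
    m=env.camera_model(name)
    if name!="wrist": return m,rot(m["attitude"]),np.array(m["xyz"])
    st=st or env.state(); T=rot(st["eef_rot"]); H=m["hand_eye"]
    return m,T@H[:3,:3],T@H[:3,3]+st["ee_pos"]
def rays(m,px):
    k=m["k1"];D=np.array([k,0,0,0,0.])
    u=cv2.undistortPoints(np.asarray(px,np.float64).reshape(-1,1,2),m["mtx"],D).reshape(-1,2)
    return np.c_[u[:,0],-u[:,1],-np.ones(len(u))]
def plane(P,px,z):
    m,Rm,t=P; d=rays(m,px)@Rm.T
    return t+d*((z-t[2])/d[:,2])[:,None]
def cloud(P,dep):
    v,u=np.mgrid[0:384,0:512]; r=rays(P[0],np.c_[u.ravel(),v.ravel()])
    return (r*dep.reshape(-1,1)@P[1].T+P[2]).reshape(384,512,3)
def project(P,X):
    m,Rm,t=P; c=(np.atleast_2d(X)-t)@Rm; s=np.c_[c[:,0]/-c[:,2],-c[:,1]/-c[:,2]]
    s*=1+m["k1"]*(s**2).sum(1)[:,None]
    return s@m["mtx"][:2,:2].T+m["mtx"][:2,2]
def blobs(mask,amin=15):
    n,l,s,c=cv2.connectedComponentsWithStats(mask.astype(np.uint8))
    return [(l==i,s[i,4],c[i]) for i in range(1,n) if s[i,4]>=amin]
def hsv(p): return cv2.cvtColor(p,cv2.COLOR_BGR2HSV)
E
python3 - <<'E'
from h import *
np.set_printoptions(precision=1,suppress=True)
for n in("scene","side"):
    p=cv2.imread(f"pics/{n}0.png");d=np.load(f"pics/{n}0.npy");P=pose(n);C=cloud(P,d);H=hsv(p);h,s,v=H[...,0],H[...,1],H[...,2]
    x,y,z=C[...,0],C[...,1],C[...,2]
    ok=(d>0)&(x>250)&(x<1000)&(abs(y)<450)
    dsk=C[ok&(abs(z)<8)&(s<60)];print(n,"desk z",np.median(dsk[:,2]))
    white=ok&(s<70)&(v>130)
    def rep(l,m,a=15):
        for b,ar,c in blobs(m,a): 
            q=C[b];print(l,ar,"px",c,"mean",q.mean(0),"mid",(np.percentile(q,2,0)+np.percentile(q,98,0))/2,"ext",np.percentile(q,98,0)-np.percentile(q,2,0))
    rep("z52-68",ok&(z>53)&(z<66),25)
    rep("core/mandrel z>70",ok&(z>72)&(z<100)&(y<300),10)
    rep("knob",ok&((h<6)|(h>174))&(s>150)&(z<100),5)
    rep("red any",ok&((h<8)|(h>172))&(s>110)&(z<40),4)
    rep("green",ok&(h>45)&(h<80)&(s>80),4)
    rep("blue",ok&(h>105)&(h<128)&(s>150)&(z>65)&(z<85),50)
    rep("dark z20",ok&(v<110)&(z>14)&(z<26),150)
    crop=p[110:300,150:350] if n=="scene" else p[130:270,170:360]
    cv2.imwrite(f"pics/{n}0c.png",cv2.resize(crop,None,fx=4 if n=="side" else 3,fy=4 if n=="side" else 3,interpolation=cv2.INTER_CUBIC))
E
```

```text
scene desk z 0.7377334784961818
z52-68 97 px [320.4 124.2] mean [466.6 444.9  60. ] mid [465.4 444.2  59.6] ext [139.3  10.8  12.5]
z52-68 61 px [283.1 135.8] mean [412.4 296.9  58.8] mid [414.2 296.9  59.5] ext [76.9  9.5 12.5]
z52-68 90 px [327.4 144.7] mean [556.  351.   59.6] mid [548.  374.5  59.7] ext [ 39.3 143.5  12. ]
z52-68 223 px [413.4 167.4] mean [823.8 422.4  59.4] mid [821.6 422.7  59.5] ext [176.9  51.5  12.6]
z52-68 194 px [252.7 169.4] mean [456.3  85.9  58.6] mid [456.   87.9  57.8] ext [57.1 56.9  8.7]
z52-68 198 px [202.8 173.3] mean [356.5 -27.   58.7] mid [355.2 -26.2  57.5] ext [56.6 56.3  8.1]
z52-68 86 px [364.7 179.8] mean [738.6 265.4  59.7] mid [731.  287.5  59.5] ext [49.2 75.5 11.8]
z52-68 231 px [167.1 192.5] mean [ 344.1 -154.9   58.9] mid [ 343.5 -154.2   58.2] ext [55.7 56.1  9. ]
z52-68 248 px [216.  195.7] mean [458.4 -74.4  59.7] mid [456.8 -73.   58.7] ext [56.  55.  10.5]
z52-68 40 px [300.7 193.9] mean [632.2  87.8  59.7] mid [629.4  91.5  59.5] ext [27.4 22.1 12.6]
z52-68 303 px [179.8 216.6] mean [ 445.9 -196.9   60.4] mid [ 444.8 -196.2   5
[... 4248 characters left out ...]
px [133.2 223.4] mean [704.6 276.   86.2] mid [704.9 276.1  85.6] ext [ 6.4 46.  26.8]
core/mandrel z>70 10 px [225.4 293.7] mean [376.1 298.1  74. ] mid [376.4 297.8  75.1] ext [13.1  4.2  5.7]
knob 50 px [276.6 156.6] mean [ 581.2 -216.3   70.8] mid [ 582.4 -217.2   68.4] ext [13.8 14.3 38.6]
blue 656 px [184.7 300.9] mean [441.1 366.6  71.4] mid [460.9 374.1  71.1] ext [202.5 150.3  11.6]
dark z20 714 px [129.7 190.8] mean [877.1 141.6  18.3] mid [887.5  67.1  18.9] ext [103.7 365.3   9.2]
dark z20 506 px [207.6 217.8] mean [610.1  88.2  19.2] mid [617.2  24.   19.1] ext [ 99.4 255.    9.1]
dark z20 194 px [274.4 292.2] mean [308.5 192.1  21.2] mid [315.5 178.7  20.2] ext [91.6 70.6 11.2]
```

View pics/scene0c.png

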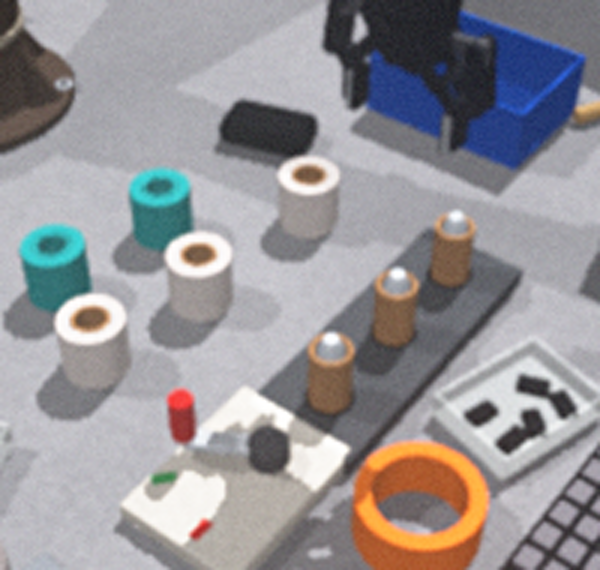

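Candidates (scene px). White rolls at (253,175), (216,201) and (180,222) are chosen because they are white paper with a brown core. The turquoise ones at (204,179) and (169,199) are look-alikes and are excluded. The brown cores are at (301,192), (282,211) and (260,233), so all three are present. The crop confirms this, with the red knob at (210,248), the red mark at (216,286) and the green mark at (204,269).

First I move over the knob.

```bash
python3 -m creep '[{"offset":[-0.25,-0.1,0],"turn":0,"hand":0.7},{"offset":[-0.5,-0.2,0],"turn":0,"hand":0.7},{"offset":[-0.75,-0.3,0],"turn":0,"hand":0.7},{"offset":[-1,-0.4,0],"turn":0,"hand":0.7}]' 40
python3 -m creep '[{"offset":[-0.25,0,0],"turn":0,"hand":0.7},{"offset":[-0.5,0,0],"turn":0,"hand":0.7},{"offset":[-0.75,0,0.1],"turn":0,"hand":0.7},{"offset":[-1,0,0.3],"turn":0,"hand":0.7}]'
python3 -m creep '[{"offset":[-0.11,0,0.25],"turn":0,"hand":0.7},{"offset":[-0.22,0,0.5],"turn":0,"hand":0.7},{"offset":[-0.22,0,0.5],"turn":0,"hand":0.7},{"offset":[-0.22,0,0.5],"turn":0,"hand":0.7},{"offset":[-0.22,0,0.5],"turn":0,"hand":0.7}]'
python3 - <<'E'
from h import *
s=env.state();P=pose("wrist",s);p,d=env.capture("wrist");H=hsv(p);C=cloud(P,d)
print(s["ee_pos"],s["clock"])
m=((H[...,0]<8)|(H[...,0]>172))&(H[...,1]>130)
for b,a,c in blobs(m,20):
    q=C[b&(d>0)];print(a,c,q.mean(0) if len(q) else 0,plane(P,[c],86), q[q[:,2]>80].mean(0))
cv2.imwrite("pics/w1.png",p)
E
```

```text
clock: 0.48
ee_pos: [584.3, -101.0, 231.0]
eef_rot: [-0.0, 0.707, 0.707, -0.0]
ft_force: [0.2, -0.1, 0.1]
grip_width: 0.7
grasp_force: 0.0
clock: 0.82
ee_pos: [586.2, -201.6, 203.2]
eef_rot: [0.002, 0.707, 0.707, 0.001]
ft_force: [1.2, 0.1, 0.0]
grip_width: 0.703
grasp_force: 0.0
clock: 1.23
ee_pos: [585.8, -221.1, 152.4]
eef_rot: [0.0, 0.707, 0.707, 0.001]
ft_force: [0.1, -0.4, -0.3]
grip_width: 0.698
grasp_force: 0.0
[ 585.76088081 -221.08374905  152.44748166] 1.2333
766 [256.47911227 202.9151436 ] [ 586.11767307 -221.26839208   78.70812071] [[ 586.07076814 -218.77884003   86.        ]] [ 586.31834652 -223.54730598   85.3983545 ]
123 [315.53658537 227.80487805] [ 650.14498782 -272.2898283    20.16093629] [[ 634.38402585 -240.48903563   86.        ]] [nan nan nan]<stdin>:6: RuntimeWarning: Mean of empty slice.
  ret = um.true_divide(
```

```bash
python3 -m creep '[{"offset":[-0.01,0.01,0.25],"turn":0,"hand":0.7},{"offset":[-0.01,0.01,0.5],"turn":0,"hand":0.7},{"offset":[-0.01,0.01,0.75],"turn":0,"hand":0.7},{"offset":[-0.01,0.01,0.98],"turn":0,"hand":0.7},{"offset":[-0.01,0.01,0.98],"turn":0,"hand":0.7},{"offset":[-0.01,0.01,0.98],"turn":0,"hand":0.2},{"offset":[-0.01,0.01,0.98],"turn":0,"hand":0.2},{"offset":[-0.01,0.01,0.98],"turn":0,"hand":0.1},{"offset":[-0.01,0.01,0.98],"turn":0,"hand":0.1},{"offset":[-0.01,0.01,0.98],"turn":0,"hand":0.1},{"offset":[-0.01,0.01,0.98],"turn":0,"hand":0.1}]' 30
```

```text
clock: 2.2
ee_pos: [587.3, -223.3, 55.7]
eef_rot: [0.001, 0.707, 0.707, 0.001]
ft_force: [-2.4, 0.4, 6.7]
grip_width: 0.248
grasp_force: 29.8
```

```bash
python3 -m creep '[{"offset":[-0.06,0.04,0],"turn":0,"hand":0.1},{"offset":[-0.11,0.09,0],"turn":0,"hand":0.1},{"offset":[-0.15,0.13,0],"turn":0,"hand":0.1},{"offset":[-0.19,0.18,0],"turn":0,"hand":0.1},{"offset":[-0.22,0.23,0],"turn":0,"hand":0.1},{"offset":[-0.25,0.28,0],"turn":0,"hand":0.1},{"offset":[-0.28,0.34,0],"turn":0,"hand":0.1},{"offset":[-0.30,0.40,0],"turn":0,"hand":0.1},{"offset":[-0.31,0.46,0],"turn":0,"hand":0.1},{"offset":[-0.32,0.52,0],"turn":0,"hand":0.1},{"offset":[-0.32,0.58,0],"turn":0,"hand":0.1},{"offset":[-0.32,0.63,0],"turn":0,"hand":0.1},{"offset":[-0.32,0.64,0],"turn":0,"hand":0.1},{"offset":[-0.32,0.64,0],"turn":0,"hand":0.1},{"offset":[-0.32,0.64,0],"turn":0,"hand":0.1},{"offset":[-0.32,0.64,0],"turn":0,"hand":0.1}]' 30
```

```text
clock: 3.53
ee_pos: [649.4, -260.6, 55.7]
eef_rot: [0.003, 0.708, 0.706, -0.002]
ft_force: [-3.7, -11.4, 3.9]
grip_width: 0.249
grasp_force: 29.7
```

```bash
python3 -m creep '[{"offset":[0,0,0],"turn":0,"hand":0.6},{"offset":[0,0,0],"turn":0,"hand":0.6},{"offset":[0,0,0],"turn":0,"hand":0.6},{"offset":[0,0,-0.2],"turn":0,"hand":0.7},{"offset":[0,0,-0.4],"turn":0,"hand":0.7},{"offset":[0,0,-0.7],"turn":0,"hand":0.7},{"offset":[0,0,-1],"turn":0,"hand":0.7},{"offset":[0,0,-1],"turn":0,"hand":0.7},{"offset":[0,0,-1],"turn":0,"hand":0.7}]'
cat > lev.py <<'E'
from h import *
import sys
np.set_printoptions(precision=1,suppress=True)
s=env.state();P=pose("wrist",s);p,d=env.capture("wrist");H=hsv(p);C=cloud(P,d)
print(s["ee_pos"],s["clock"])
h,sa=H[...,0],H[...,1]
for l,m in(("red",((h<8)|(h>172))&(sa>130)),("green",(h>45)&(h<85)&(sa>80))):
    for b,a,c in blobs(m,30):
        q=C[b&(d>0)&(C[...,2]>0)]
        if len(q): t=q[q[:,2]>q[:,2].max()-6]; print(l,a,c,q.mean(0),"top mid",(t.min(0)+t.max(0))/2)
cv2.imwrite(sys.argv[1],p)
E
python3 lev.py pics/w2.png
```

```text
clock: 4.28
ee_pos: [651.7, -254.8, 156.1]
eef_rot: [0.002, 0.707, 0.707, 0.001]
ft_force: [-1.0, -0.3, 0.3]
grip_width: 0.701
grasp_force: 0.0
[ 651.7 -254.8  156.1] 4.2833
red 726 [251.9 197.8] [ 648.6 -251.8   79.2] top mid [ 648.7 -255.2   85. ]
green 143 [198.2 182. ] [ 593.3 -255.9   20.4] top mid [ 593.  -256.2   20.6]
```

View pics/w2.png

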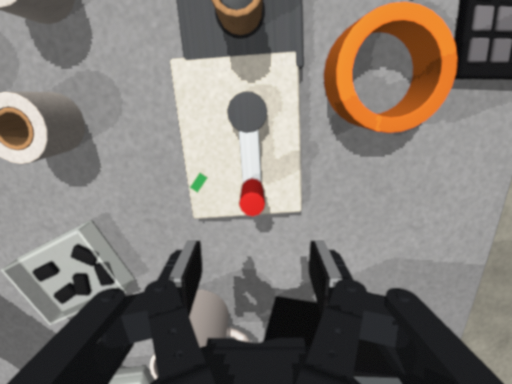

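The picture shows the knob at (252,200), in line with the pivot cap at (247,110) and covering the red mark. The lever is at its stop. Next is core 1.

```bash
python3 -m creep '[{"offset":[0.25,-0.02,0],"turn":0,"hand":0.8},{"offset":[0.5,-0.04,0],"turn":0,"hand":0.8},{"offset":[0.75,-0.08,0],"turn":0,"hand":0.8},{"offset":[1,-0.12,0],"turn":0,"hand":0.8}]'
python3 -m creep '[{"offset":[0.2,0,0],"turn":0,"hand":0.8},{"offset":[0.4,0,0],"turn":0,"hand":0.8},{"offset":[0.56,0,0],"turn":0,"hand":0.8},{"offset":[0.56,0,0],"turn":0,"hand":0.8},{"offset":[0.56,0,0],"turn":0,"hand":0.8},{"offset":[0.56,0,0],"turn":0,"hand":0.8}]'
cat > man.py <<'E'
from h import *
np.set_printoptions(precision=1,suppress=True)
s=env.state();P=pose("wrist",s);p,d=env.capture("wrist");C=cloud(P,d)
print(s["ee_pos"],s["clock"])
x,y,z=C[...,0],C[...,1],C[...,2]
for i,(a,b) in enumerate([(638.5,-98.8),(631.2,.9),(624.5,99.8)]):
    near=(d>0)&(np.hypot(x-a,y-b)<28)
    for lo,hi in((84,96),(70,82)):
        q=C[near&(z>lo)&(z<hi)]
        if len(q)>10: print(i+1,lo,len(q),"mean",q.mean(0),"mid",(np.percentile(q,2,0)+np.percentile(q,98,0))/2)
cv2.imwrite("pics/w_%d.png"%(s["clock"]*100),p)
E
python3 man.py
```

```text
clock: 4.67
ee_pos: [637.0, -153.3, 151.8]
eef_rot: [-0.001, 0.707, 0.707, -0.001]
ft_force: [0.3, 0.8, -0.5]
grip_width: 0.801
grasp_force: 0.0
clock: 5.17
ee_pos: [637.5, -100.0, 152.5]
eef_rot: [-0.0, 0.707, 0.707, -0.001]
ft_force: [0.3, -1.3, -0.3]
grip_width: 0.801
grasp_force: 0.0
[ 637.5 -100.   152.5] 5.1667
1 84 462 mean [638.3 -99.   89.2] mid [ 638.4 -100.    88.4]
1 70 1053 mean [638.4 -98.3  78.5] mid [ 638.2 -100.3   76.3]
2 84 676 mean [630.9  -1.4  89.2] mid [630.6  -1.1  88.5]
2 70 1225 mean [630.5  -0.4  79.2] mid [630.7  -1.   76.9]
```

```bash
python3 -m creep '[{"offset":[0,0.01,0.15],"turn":0,"hand":0.8},{"offset":[0,0.01,0.35],"turn":0,"hand":0.8},{"offset":[0,0.01,0.5],"turn":0,"hand":0.8}]'
python3 -m creep '[{"offset":[0,0,0.2],"turn":0,"hand":0.8},{"offset":[0,0,0.4],"turn":0,"hand":0.8},{"offset":[0,0,0.58],"turn":0,"hand":0.8},{"offset":[0,0,0.58],"turn":0,"hand":0.5},{"offset":[0,0,0.58],"turn":0,"hand":0.3},{"offset":[0,0,0.58],"turn":0,"hand":0.3},{"offset":[0,0,0.58],"turn":0,"hand":0.3},{"offset":[0,0,0.58],"turn":0,"hand":0.3},{"offset":[0,0,0.58],"turn":0,"hand":0.3},{"offset":[0,0,0.48],"turn":0,"hand":0.3},{"offset":[0,0,0.3],"turn":0,"hand":0.3},{"offset":[0,0,0.1],"turn":0,"hand":0.3},{"offset":[0,0,-0.1],"turn":0,"hand":0.3},{"offset":[0,0,-0.3],"turn":0,"hand":0.3},{"offset":[0,0,-0.48],"turn":0,"hand":0.3},{"offset":[0,0,-0.48],"turn":0,"hand":0.3}]' 25
python3 man.py
```

```text
clock: 5.47
ee_pos: [638.6, -100.7, 102.2]
eef_rot: [0.0, 0.708, 0.706, -0.0]
ft_force: [0.2, -0.3, -1.1]
grip_width: 0.802
grasp_force: 0.0
clock: 6.8
ee_pos: [641.4, -99.3, 156.6]
eef_rot: [0.003, 0.707, 0.707, 0.002]
ft_force: [1.2, -0.4, 1.0]
grip_width: 0.449
grasp_force: 25.2
[641.4 -99.3 156.6] 6.8
1 84 217 mean [637.7 -95.3  87.6] mid [638.1 -96.   88.2]
1 70 179 mean [638.3 -92.5  77.8] mid [638.4 -95.4  76.2]
2 84 671 mean [631.1  -1.3  89.2] mid [631.   -1.1  88.6]
2 70 1159 mean [630.3  -0.5  79.2] mid [630.5  -1.2  76.8]
```

```bash
for i in 1 2 3 4; do python3 -m creep '[{"offset":[0.25,-0.12,0],"turn":0,"hand":0.3},{"offset":[0.5,-0.25,0],"turn":0,"hand":0.3},{"offset":[0.75,-0.37,0],"turn":0,"hand":0.3},{"offset":[1,-0.5,0],"turn":0,"hand":0.3}]' | grep -E 'pos|width'; done
python3 -m creep '[{"offset":[0.22,-0.12,0],"turn":0,"hand":0.3},{"offset":[0.44,-0.24,0],"turn":0,"hand":0.3},{"offset":[0.44,-0.24,0],"turn":0,"hand":0.3},{"offset":[0.44,-0.24,0.2],"turn":0,"hand":0.3},{"offset":[0.44,-0.24,0.4],"turn":0,"hand":0.3}]'
python3 - <<'E'
from h import *
s=env.state();P=pose("side");p,d=env.capture("side");C=cloud(P,d);H=hsv(p)
m=(d>0)&(H[...,0]>105)&(H[...,0]<128)&(H[...,1]>150)&(C[...,2]>65)&(C[...,2]<80)
print(np.percentile(C[m],1,0),np.percentile(C[m],99,0)); cv2.imwrite("pics/s2.png",p)
E
```

```text
ee_pos: [587.9, 1.9, 150.9]
grip_width: 0.452
ee_pos: [537.9, 102.0, 151.0]
grip_width: 0.453
ee_pos: [487.9, 201.9, 151.1]
grip_width: 0.445
ee_pos: [438.0, 301.8, 151.1]
grip_width: 0.445
clock: 8.6
ee_pos: [415.2, 345.8, 111.5]
eef_rot: [0.0, 0.707, 0.708, 0.001]
ft_force: [1.2, -1.5, -1.1]
grip_width: 0.45
grasp_force: 25.2
[359.36931936 297.98755006  65.11895717] [563.25951643 455.45360246  77.60331133]
```

View pics/s2.png

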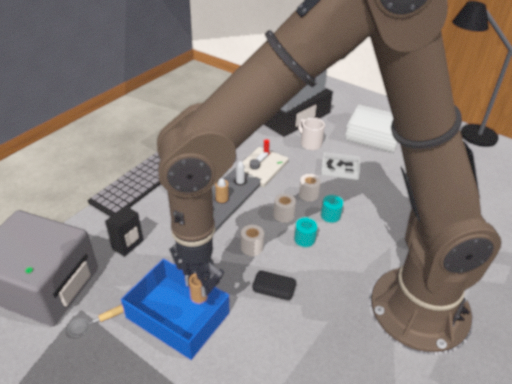

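The held core (198,290) is over the tray. I lower it 75 mm, release, rise, and head back to core 2 at (631,-1).

```bash
python3 -m creep '[{"offset":[0,0,0.2],"turn":0,"hand":0.3},{"offset":[0,0,0.4],"turn":0,"hand":0.3},{"offset":[0,0,0.6],"turn":0,"hand":0.3},{"offset":[0,0,0.75],"turn":0,"hand":0.3},{"offset":[0,0,0.75],"turn":0,"hand":0.3},{"offset":[0,0,0.75],"turn":0,"hand":0.6},{"offset":[0,0,0.75],"turn":0,"hand":0.6},{"offset":[0,0,0.75],"turn":0,"hand":0.6},{"offset":[0,0,0.55],"turn":0,"hand":0.6},{"offset":[0,0,0.3],"turn":0,"hand":0.6},{"offset":[0,0,0],"turn":0,"hand":0.6},{"offset":[0,0,-0.4],"turn":0,"hand":0.6},{"offset":[0,0,-0.4],"turn":0,"hand":0.6}]'
for i in 1 2 3; do python3 -m creep '[{"offset":[-0.25,0.15,0],"turn":0,"hand":0.8},{"offset":[-0.5,0.3,0],"turn":0,"hand":0.8},{"offset":[-0.75,0.45,0],"turn":0,"hand":0.8},{"offset":[-1,0.6,0],"turn":0,"hand":0.8}]' | grep pos; done
python3 -m creep '[{"offset":[-0.25,0.2,0],"turn":0,"hand":0.8},{"offset":[-0.45,0.36,0],"turn":0,"hand":0.8},{"offset":[-0.45,0.36,0],"turn":0,"hand":0.8},{"offset":[-0.45,0.36,0],"turn":0,"hand":0.8},{"offset":[-0.45,0.36,0],"turn":0,"hand":0.8}]'
python3 man.py
```

```text
clock: 9.73
ee_pos: [418.1, 347.9, 159.2]
eef_rot: [0.0, 0.707, 0.707, 0.006]
ft_force: [1.0, 0.6, 0.7]
grip_width: 0.603
grasp_force: 0.0
ee_pos: [475.9, 244.2, 152.6]
ee_pos: [536.0, 143.8, 152.5]
ee_pos: [596.0, 43.7, 152.5]
clock: 11.15
ee_pos: [630.9, 0.6, 151.8]
eef_rot: [-0.0, 0.707, 0.707, 0.0]
ft_force: [0.8, 1.1, 0.4]
grip_width: 0.8
grasp_force: 0.0
[630.9   0.6 151.8] 11.15
1 84 305 mean [637.9 -97.3  88.9] mid [638.3 -98.2  88.4]
1 70 252 mean [637.6 -92.   77. ] mid [637.9 -94.3  76.1]
2 84 470 mean [631.2   0.8  89.2] mid [631.3   0.   88.5]
2 70 1039 mean [631.1   1.7  78.4] mid [631.2  -0.3  76.3]
3 84 676 mean [623.6  98.3  89.3] mid [623.4  98.6  88.6]
3 70 1229 mean [623.2  99.3  79.1] mid [623.4  98.4  76.4]
```

```bash
python3 -m creep '[{"offset":[0,0,0.15],"turn":0,"hand":0.8},{"offset":[0,0,0.35],"turn":0,"hand":0.8},{"offset":[0,0,0.5],"turn":0,"hand":0.8}]' | grep pos
python3 -m creep '[{"offset":[0,0,0.2],"turn":0,"hand":0.8},{"offset":[0,0,0.4],"turn":0,"hand":0.8},{"offset":[0,0,0.56],"turn":0,"hand":0.8},{"offset":[0,0,0.56],"turn":0,"hand":0.5},{"offset":[0,0,0.56],"turn":0,"hand":0.3},{"offset":[0,0,0.56],"turn":0,"hand":0.3},{"offset":[0,0,0.56],"turn":0,"hand":0.3},{"offset":[0,0,0.56],"turn":0,"hand":0.3},{"offset":[0,0,0.56],"turn":0,"hand":0.3},{"offset":[0,0,0.48],"turn":0,"hand":0.3},{"offset":[0,0,0.3],"turn":0,"hand":0.3},{"offset":[0,0,0.1],"turn":0,"hand":0.3},{"offset":[0,0,-0.1],"turn":0,"hand":0.3},{"offset":[0,0,-0.3],"turn":0,"hand":0.3},{"offset":[0,0,-0.5],"turn":0,"hand":0.3},{"offset":[0,0,-0.5],"turn":0,"hand":0.3}]' 25
for i in 1 2 3 4; do python3 -m creep '[{"offset":[0.25,-0.1,0],"turn":0,"hand":0.3},{"offset":[0.5,-0.2,0],"turn":0,"hand":0.3},{"offset":[0.75,-0.31,0],"turn":0,"hand":0.3},{"offset":[1,-0.42,0],"turn":0,"hand":0.3}]' | grep -E 'pos|width'; done
python3 -m creep '[{"offset":[0.05,-0.01,0],"turn":0,"hand":0.3},{"offset":[0.05,-0.01,0.2],"turn":0,"hand":0.3},{"offset":[0.05,-0.01,0.4],"turn":0,"hand":0.3},{"offset":[0.05,-0.01,0.6],"turn":0,"hand":0.3}]'
python3 -m creep '[{"offset":[0,0,0.2],"turn":0,"hand":0.3},{"offset":[0,0,0.4],"turn":0,"hand":0.3},{"offset":[0,0,0.55],"turn":0,"hand":0.3},{"offset":[0,0,0.55],"turn":0,"hand":0.3},{"offset":[0,0,0.55],"turn":0,"hand":0.6},{"offset":[0,0,0.55],"turn":0,"hand":0.6},{"offset":[0,0,0.55],"turn":0,"hand":0.6},{"offset":[0,0,0.35],"turn":0,"hand":0.6},{"offset":[0,0,0.1],"turn":0,"hand":0.6},{"offset":[0,0,-0.25],"turn":0,"hand":0.6},{"offset":[0,0,-0.6],"turn":0,"hand":0.6},{"offset":[0,0,-0.6],"turn":0,"hand":0.6}]'
```

```text
ee_pos: [630.4, 1.7, 100.9]
clock: 12.78
ee_pos: [633.5, -0.0, 156.5]
eef_rot: [0.002, 0.707, 0.707, 0.003]
ft_force: [1.1, 0.3, 1.2]
grip_width: 0.448
grasp_force: 26.1
ee_pos: [588.5, 100.8, 151.7]
grip_width: 0.445
ee_pos: [546.4, 201.0, 151.7]
grip_width: 0.443
ee_pos: [504.4, 301.0, 151.7]
grip_width: 0.447
ee_pos: [462.4, 401.0, 151.7]
grip_width: 0.444
clock: 14.45
ee_pos: [462.3, 405.1, 91.2]
eef_rot: [0.0, 0.707, 0.707, 0.001]
ft_force: [-0.9, -0.5, -1.1]
grip_width: 0.447
grasp_force: 26.1
clock: 15.45
ee_pos: [465.2, 408.0, 159.8]
eef_rot: [-0.0, 0.707, 0.707, 0.006]
ft_force: [1.2, 1.7, 0.1]
grip_width: 0.602
grasp_force: 0.0
```

```bash
for i in 1 2 3; do python3 -m creep '[{"offset":[-0.25,0.13,0],"turn":0,"hand":0.8},{"offset":[-0.5,0.26,0],"turn":0,"hand":0.8},{"offset":[-0.75,0.39,0],"turn":0,"hand":0.8},{"offset":[-1,0.53,0],"turn":0,"hand":0.8}]' | grep pos; done
python3 -m creep '[{"offset":[-0.05,0.03,0],"turn":0,"hand":0.8},{"offset":[-0.05,0.03,0],"turn":0,"hand":0.8},{"offset":[-0.05,0.03,0],"turn":0,"hand":0.8},{"offset":[-0.05,0.03,0],"turn":0,"hand":0.8}]'
python3 man.py
python3 - <<'E'
from h import *
p,d=env.capture("side"); cv2.imwrite("pics/s3.png",cv2.resize(p[100:360,60:400],None,fx=2,fy=2))
E
```

```text
ee_pos: [515.7, 304.3, 152.6]
ee_pos: [568.9, 203.9, 152.6]
ee_pos: [621.9, 103.8, 152.6]
clock: 16.78
ee_pos: [623.5, 101.9, 151.7]
eef_rot: [-0.0, 0.706, 0.708, 0.001]
ft_force: [0.1, 0.6, -1.1]
grip_width: 0.8
grasp_force: 0.0
[623.5 101.9 151.7] 16.7833
2 84 311 mean [630.7   2.3  88.9] mid [630.8   1.4  88.4]
2 70 255 mean [630.4   7.5  77. ] mid [630.8   5.5  76.1]
3 84 458 mean [623.9 100.5  89.3] mid [623.8  99.9  88.6]
3 70 1022 mean [623.9 101.8  78.4] mid [624.1  99.7  76.3]
```

View pics/s3.png

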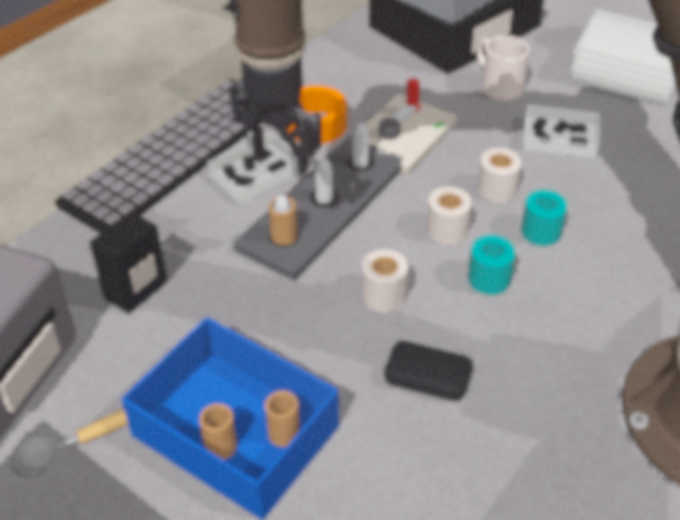

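The crop shows two cores standing in the tray at (218,430) and (282,415), with the third still on mandrel 3 at (283,220).

```bash
python3 -m creep '[{"offset":[0,0,0.15],"turn":0,"hand":0.8},{"offset":[0,0,0.35],"turn":0,"hand":0.8},{"offset":[0,0,0.5],"turn":0,"hand":0.8}]' | grep pos
python3 -m creep '[{"offset":[0,0,0.2],"turn":0,"hand":0.8},{"offset":[0,0,0.4],"turn":0,"hand":0.8},{"offset":[0,0,0.56],"turn":0,"hand":0.8},{"offset":[0,0,0.56],"turn":0,"hand":0.5},{"offset":[0,0,0.56],"turn":0,"hand":0.3},{"offset":[0,0,0.56],"turn":0,"hand":0.3},{"offset":[0,0,0.56],"turn":0,"hand":0.3},{"offset":[0,0,0.56],"turn":0,"hand":0.3},{"offset":[0,0,0.56],"turn":0,"hand":0.3},{"offset":[0,0,0.48],"turn":0,"hand":0.3},{"offset":[0,0,0.3],"turn":0,"hand":0.3},{"offset":[0,0,0.1],"turn":0,"hand":0.3},{"offset":[0,0,-0.1],"turn":0,"hand":0.3},{"offset":[0,0,-0.3],"turn":0,"hand":0.3},{"offset":[0,0,-0.5],"turn":0,"hand":0.3},{"offset":[0,0,-0.5],"turn":0,"hand":0.3}]' 25
for i in 1 2; do python3 -m creep '[{"offset":[0.25,-0.1,0],"turn":0,"hand":0.3},{"offset":[0.5,-0.2,0],"turn":0,"hand":0.3},{"offset":[0.75,-0.31,0],"turn":0,"hand":0.3},{"offset":[1,-0.42,0],"turn":0,"hand":0.3}]' | grep -E 'pos|width'; done
python3 -m creep '[{"offset":[0.22,-0.12,0],"turn":0,"hand":0.3},{"offset":[0.45,-0.24,0],"turn":0,"hand":0.3},{"offset":[0.45,-0.24,0.2],"turn":0,"hand":0.3},{"offset":[0.45,-0.24,0.4],"turn":0,"hand":0.3},{"offset":[0.45,-0.24,0.6],"turn":0,"hand":0.3}]'
python3 -m creep '[{"offset":[0,0,0.2],"turn":0,"hand":0.3},{"offset":[0,0,0.4],"turn":0,"hand":0.3},{"offset":[0,0,0.55],"turn":0,"hand":0.3},{"offset":[0,0,0.55],"turn":0,"hand":0.3},{"offset":[0,0,0.55],"turn":0,"hand":0.6},{"offset":[0,0,0.55],"turn":0,"hand":0.6},{"offset":[0,0,0.55],"turn":0,"hand":0.6},{"offset":[0,0,0.35],"turn":0,"hand":0.6},{"offset":[0,0,0.1],"turn":0,"hand":0.6},{"offset":[0,0,-0.25],"turn":0,"hand":0.6},{"offset":[0,0,-0.6],"turn":0,"hand":0.6},{"offset":[0,0,-0.6],"turn":0,"hand":0.6}]'
cat > rolls.py <<'E'
from h import *
np.set_printoptions(precision=1,suppress=True)
print(env.state()["clock"])
for n in("scene","side"):
    P=pose(n);p,d=env.capture(n);C=cloud(P,d);H=hsv(p);z=C[...,2];x=C[...,0];y=C[...,1]
    for l,lo,hi in(("desk",53,66),("seated",72,88)):
      for b,a,c in blobs((d>0)&(z>lo)&(z<hi)&(x>300)&(x<680)&(y>-290)&(y<200),60):
        q=C[b];h=H[b]; tq=(np.median(h[:,1])>100)
        print(n,l,a,c,(np.percentile(q,2,0)+np.percentile(q,98,0))/2,np.percentile(q,98,0)-np.percentile(q,2,0),"TURQ/other" if tq else "white")
    cv2.imwrite(f"pics/{n}_r.png",p)
E
python3 rolls.py
```

```text
ee_pos: [623.5, 101.5, 100.6]
clock: 18.47
ee_pos: [626.4, 100.4, 156.5]
eef_rot: [0.002, 0.707, 0.707, 0.003]
ft_force: [1.1, -0.4, -0.9]
grip_width: 0.438
grasp_force: 25.7
ee_pos: [581.5, 200.8, 151.6]
grip_width: 0.44
ee_pos: [539.4, 301.0, 151.6]
grip_width: 0.435
clock: 19.55
ee_pos: [515.8, 345.8, 91.1]
eef_rot: [0.0, 0.707, 0.708, 0.001]
ft_force: [0.4, -0.5, -0.4]
grip_width: 0.438
grasp_force: 25.7
clock: 20.55
ee_pos: [519.6, 347.6, 159.9]
eef_rot: [0.001, 0.707, 0.707, 0.006]
ft_force: [1.1, 0.4, 0.7]
grip_width: 0.601
grasp_force: 0.0
20.55
scene desk 196 [252.8 169.2] [455.4  88.   57.8] [55.9 57.2  9.2] white
scene desk 202 [202.8 173.4] [355.3 -26.1  57.8] [58.1 55.7  8.1] TURQ/other
scene desk 233 [167.1 192.5] [ 343.1 -154.4   58.1] [55.7 55.9  9.3] TURQ/other
scene desk 240 [216.  195.7] [456.4 -72.7  59. ] [56.  55.2 10.6] white
scene desk 310 [180.  216.6] [ 444.6 -195.9   58.8] [57.6 56.2 10.5] white
scene seated 85 [220.  265.4] [ 649.8 -254.5   80.6] [19.7 20.1 14.3] TURQ/other
side desk 202 [309.7 180.7] [ 441.9 -193.4   58.6] [57.  59.1  9.6] white
side desk 235 [284.2 200.8] [452.7 -66.8  58.8] [56.6 57.8  9.5] white
side desk 233 [332.7 201.7] [ 339.3 -150.    58.4] [56.2 56.6 10. ] TURQ/other
side desk 270 [306.1 225.2] [351.  -20.7  58.4] [56.9 57.5  9.2] TURQ/other
side desk 290 [251.9 233.3] [451.3  92.8  58.2] [57.5 56.3  9.8] white
```

```bash
for i in 1 2; do python3 -m creep '[{"offset":[-0.25,-0.05,0],"turn":0,"hand":1},{"offset":[-0.5,-0.1,0],"turn":0,"hand":1},{"offset":[-0.75,-0.18,0],"turn":0,"hand":1},{"offset":[-1,-0.26,0],"turn":0,"hand":1}]' | grep pos; done
python3 -m creep '[{"offset":[-0.25,-0.05,0],"turn":0,"hand":1},{"offset":[-0.55,-0.11,0],"turn":0,"hand":1},{"offset":[-0.55,-0.11,0],"turn":0,"hand":1},{"offset":[-0.55,-0.11,0],"turn":0,"hand":1}]'
cat > wr.py <<'E'
from h import *
np.set_printoptions(precision=1,suppress=True)
s=env.state();P=pose("wrist",s);p,d=env.capture("wrist");C=cloud(P,d);H=hsv(p)
print(s["ee_pos"],s["clock"]);x,y,z=C[...,0],C[...,1],C[...,2]
for b,a,c in blobs((d>0)&(z>54)&(z<66)&(np.hypot(x-s["ee_pos"][0],y-s["ee_pos"][1])<140),400):
    q=C[b];print(a,c,"mid",(np.percentile(q,1,0)+np.percentile(q,99,0))/2,np.percentile(q,99,0)-np.percentile(q,1,0),"sat",np.median(H[b][:,1]))
E
python3 wr.py
```

```text
ee_pos: [489.1, 243.5, 150.5]
ee_pos: [463.1, 143.5, 150.7]
clock: 21.65
ee_pos: [452.3, 88.1, 150.9]
eef_rot: [-0.0, 0.708, 0.706, -0.001]
ft_force: [-0.2, 0.0, 0.6]
grip_width: 1.0
grasp_force: 0.0
[452.3  88.1 150.9] 21.65
2910 [256. 192.] mid [452.1  90.   58.2] [56.8 57.1  6.1] sat 12.0
```

```bash
python3 -m creep '[{"offset":[0,0,0.2],"turn":0,"hand":1},{"offset":[0,0,0.4],"turn":0,"hand":1},{"offset":[0,0,0.6],"turn":0,"hand":1},{"offset":[0,0,0.7],"turn":0,"hand":1}]' | grep pos
python3 -m creep '[{"offset":[0,0,0.2],"turn":0,"hand":1},{"offset":[0,0,0.4],"turn":0,"hand":1},{"offset":[0,0,0.55],"turn":0,"hand":1},{"offset":[0,0,0.67],"turn":0,"hand":1},{"offset":[0,0,0.67],"turn":0,"hand":1},{"offset":[0,0,0.67],"turn":0,"hand":0.8},{"offset":[0,0,0.67],"turn":0,"hand":0.6},{"offset":[0,0,0.67],"turn":0,"hand":0.6},{"offset":[0,0,0.67],"turn":0,"hand":0.6},{"offset":[0,0,0.67],"turn":0,"hand":0.6},{"offset":[0,0,0.67],"turn":0,"hand":0.6}]' 50
python3 -m creep '[{"offset":[0,0,-0.15],"turn":0,"hand":0.6},{"offset":[0,0,-0.35],"turn":0,"hand":0.6},{"offset":[0,0,-0.55],"turn":0,"hand":0.6},{"offset":[0,0,-0.75],"turn":0,"hand":0.6},{"offset":[0,0,-0.95],"turn":0,"hand":0.6}]'
python3 -m creep '[{"offset":[0.02,0.2,-0.15],"turn":0,"hand":0.6},{"offset":[0.04,0.4,-0.3],"turn":0,"hand":0.6},{"offset":[0.06,0.6,-0.35],"turn":0,"hand":0.6},{"offset":[0.08,0.8,-0.35],"turn":0,"hand":0.6},{"offset":[0.1,0.95,-0.35],"turn":0,"hand":0.6}]'
python3 wr.py; python3 man.py
```

```text
ee_pos: [452.1, 91.2, 79.2]
clock: 22.95
ee_pos: [453.5, 90.4, 15.0]
eef_rot: [0.0, 0.707, 0.707, 0.001]
ft_force: [-0.4, 0.8, 7.0]
grip_width: 0.701
grasp_force: 54.8
clock: 23.37
ee_pos: [452.7, 89.8, 110.3]
eef_rot: [0.0, 0.707, 0.707, -0.0]
ft_force: [0.3, -0.4, -2.1]
grip_width: 0.7
grasp_force: 54.6
clock: 23.78
ee_pos: [549.8, 99.9, 145.1]
eef_rot: [0.001, 0.707, 0.707, 0.001]
ft_force: [0.1, -0.1, -1.6]
grip_width: 0.701
grasp_force: 54.8
[549.8  99.9 145.1] 23.7833
[552.1 100.3 144.9] 23.8333
3 84 480 mean [621.9 101.   89.2] mid [622.8  99.9  88.5]
3 70 255 mean [618.  105.   77.6] mid [622.5 100.4  76.3]
```

```bash
python3 -m creep '[{"offset":[0,0.2,0],"turn":0,"hand":0.6},{"offset":[0,0.4,0],"turn":0,"hand":0.6},{"offset":[0,0.6,0],"turn":0,"hand":0.6},{"offset":[0,0.76,0],"turn":0,"hand":0.6},{"offset":[0,0.76,0],"turn":0,"hand":0.6},{"offset":[0,0.76,0],"turn":0,"hand":0.6},{"offset":[0,0.76,0],"turn":0,"hand":0.6},{"offset":[0,0.76,0],"turn":0,"hand":0.6}]'
python3 - <<'E'
from h import *
np.set_printoptions(precision=1,suppress=True)
s=env.state();print(s["ee_pos"])
for n in("scene","side"):
    P=pose(n);p,d=env.capture(n)
    m=(hsv(p)[...,1]<75)&(hsv(p)[...,2]>110)
    cv2.imwrite(f"pics/{n}_h.png",p)
    C=cloud(P,d);q=C[(d>0)&(C[...,2]>115)&(C[...,2]<190)&m&(np.hypot(C[...,0]-624,C[...,1]-100)<40)]
    print(n,len(q),np.percentile(q,2,0),np.percentile(q,98,0))
E
python3 -m creep '[{"offset":[0,0,0.1],"turn":0,"hand":0.6},{"offset":[0,0,0.2],"turn":0,"hand":0.6},{"offset":[0,0,0.3],"turn":0,"hand":0.6},{"offset":[0,0,0.35],"turn":0,"hand":0.6},{"offset":[0,0,0.4],"turn":0,"hand":0.6},{"offset":[0,0,0.45],"turn":0,"hand":0.6},{"offset":[0,0,0.48],"turn":0,"hand":0.6},{"offset":[0,0,0.5],"turn":0,"hand":0.6},{"offset":[0,0,0.5],"turn":0,"hand":0.6}]'
```

```text
clock: 24.55
ee_pos: [622.8, 100.0, 144.2]
eef_rot: [-0.0, 0.707, 0.707, -0.0]
ft_force: [-0.2, 0.3, -2.0]
grip_width: 0.7
grasp_force: 55.0
[622.8 100.  144.2]
scene 500 [592.4  67.4 131.8] [654.5 117.1 189.6]
side 441 [587.2  87.6 131.6] [657.5 132.1 189.6]
clock: 25.4
ee_pos: [623.9, 99.9, 94.0]
eef_rot: [-0.0, 0.707, 0.707, -0.0]
ft_force: [-0.2, -0.5, -1.3]
grip_width: 0.702
grasp_force: 55.0
```

```bash
python3 -m creep '[{"offset":[0,0,0.05],"turn":0,"hand":0.6},{"offset":[0,0,0.1],"turn":0,"hand":0.6},{"offset":[0,0,0.15],"turn":0,"hand":0.6},{"offset":[0,0,0.2],"turn":0,"hand":0.6},{"offset":[0,0,0.2],"turn":0,"hand":0.6}]'
python3 -m creep '[{"offset":[0,0,0.08],"turn":0,"hand":0.6},{"offset":[0,0,0.16],"turn":0,"hand":0.6},{"offset":[0,0,0.24],"turn":0,"hand":0.6},{"offset":[0,0,0.32],"turn":0,"hand":0.6},{"offset":[0,0,0.38],"turn":0,"hand":0.6},{"offset":[0,0,0.38],"turn":0,"hand":0.6},{"offset":[0,0,0.38],"turn":0,"hand":0.6}]'
```

```text
clock: 25.82
ee_pos: [623.2, 99.8, 73.0]
eef_rot: [-0.0, 0.707, 0.707, -0.001]
ft_force: [-0.2, 0.3, -2.6]
grip_width: 0.7
grasp_force: 55.0
clock: 26.4
ee_pos: [623.8, 99.9, 35.7]
eef_rot: [-0.0, 0.707, 0.707, -0.0]
ft_force: [0.5, 0.8, -1.5]
grip_width: 0.701
grasp_force: 55.2
```

```bash
python3 -m creep '[{"offset":[0,0,0],"turn":0,"hand":0.85},{"offset":[0,0,0],"turn":0,"hand":1},{"offset":[0,0,0],"turn":0,"hand":1},{"offset":[0,0,0],"turn":0,"hand":1},{"offset":[0,0,-0.15],"turn":0,"hand":1},{"offset":[0,0,-0.35],"turn":0,"hand":1},{"offset":[0,0,-0.6],"turn":0,"hand":1},{"offset":[0,0,-0.85],"turn":0,"hand":1},{"offset":[0,0,-1],"turn":0,"hand":1},{"offset":[0,0,-1],"turn":0,"hand":1}]'
python3 -m creep '[{"offset":[-0.2,-0.25,-0.1],"turn":0,"hand":1},{"offset":[-0.4,-0.5,-0.15],"turn":0,"hand":1},{"offset":[-0.6,-0.75,-0.15],"turn":0,"hand":1},{"offset":[-0.8,-1,-0.15],"turn":0,"hand":1},{"offset":[-0.8,-1,-0.15],"turn":0,"hand":1}]'
python3 rolls.py
```

```text
clock: 27.23
ee_pos: [626.3, 100.4, 140.4]
eef_rot: [0.002, 0.707, 0.707, 0.003]
ft_force: [0.2, 0.0, 0.9]
grip_width: 0.994
grasp_force: 0.0
clock: 27.65
ee_pos: [518.7, 15.2, 150.6]
eef_rot: [-0.001, 0.709, 0.705, -0.002]
ft_force: [-0.7, -1.3, 0.1]
grip_width: 1.001
grasp_force: 0.0
27.65
scene desk 197 [202.7 173.3] [355.3 -25.5  57.8] [56.6 56.5  8.1] TURQ/other
scene desk 234 [167.1 192.5] [ 342.4 -154.1   58.5] [55.6 55.8  9.7] TURQ/other
scene desk 237 [215.8 195.6] [456.7 -72.6  58.6] [55.7 55.5 10.1] white
scene desk 73 [299.8 196.1] [628.   86.5  59.4] [53.7 36.3 11.4] white
scene desk 307 [179.9 216.7] [ 444.1 -196.    58.9] [57.4 56.6 10.9] white
scene seated 258 [301.1 186.9] [626.1  96.9  79.3] [55.4 57.6 12.4] white
scene seated 77 [219.9 265.5] [ 649.4 -255.    80.6] [19.2 19.9 14.2] TURQ/other
side desk 205 [309.9 180.6] [ 442.3 -192.8   58.3] [55.2 56.3  9.4] white
side desk 235 [284.2 200.8] [452.9 -67.4  59. ] [56.3 57.3 10.3] white
side desk 239 [332.7 201.8] [ 339.1 -150.9   58.6] [56.  59.2  9.4] TURQ/other
side desk 75 [201.5 213.3] [613.2 108.8  59.5] [41.  45.  12.7] white
side desk 271 [306.1 225.3] [351.1 -21.2  58.3] [57.8 56.7 10.3] TURQ/other
side seated 275 [200.7 203.7] [621.5 102.9  79.5] [55.3 55.8 13.1] white
```

```bash
python3 -m creep '[{"offset":[-0.25,-0.2,0],"turn":0,"hand":1},{"offset":[-0.5,-0.4,0],"turn":0,"hand":1},{"offset":[-0.75,-0.6,0],"turn":0,"hand":1},{"offset":[-0.9,-0.69,0],"turn":0,"hand":1},{"offset":[-0.9,-0.69,0],"turn":0,"hand":1},{"offset":[-0.9,-0.69,0],"turn":0,"hand":1}]'; python3 wr.py
```

```text
clock: 28.25
ee_pos: [455.8, -70.0, 151.3]
eef_rot: [0.0, 0.707, 0.707, 0.0]
ft_force: [-0.2, 0.1, 0.5]
grip_width: 1.0
grasp_force: 0.0
[455.8 -70.  151.3] 28.25
3325 [134.2 142.2] mid [353.7 -24.3  57.9] [57.2 58.1  6.5] sat 186.0
2866 [254.2 194.8] mid [454.2 -71.2  58.2] [57.4 57.4  6.2] sat 13.0
422 [137.6 253.3] mid [ 343.1 -130.9   57.8] [28.6 16.2  6.5] sat 188.0
1460 [243.7 301.6] mid [ 442.7 -187.2   57.7] [57.6 43.8  6.8] sat 24.0
```

```bash
python3 -m creep '[{"offset":[-0.01,0,0.2],"turn":0,"hand":1},{"offset":[-0.01,0,0.4],"turn":0,"hand":1},{"offset":[-0.01,0,0.6],"turn":0,"hand":1},{"offset":[-0.01,0,0.7],"turn":0,"hand":1}]' | grep pos
python3 -m creep '[{"offset":[0,0,0.2],"turn":0,"hand":1},{"offset":[0,0,0.4],"turn":0,"hand":1},{"offset":[0,0,0.55],"turn":0,"hand":1},{"offset":[0,0,0.67],"turn":0,"hand":1},{"offset":[0,0,0.67],"turn":0,"hand":1},{"offset":[0,0,0.67],"turn":0,"hand":0.8},{"offset":[0,0,0.67],"turn":0,"hand":0.6},{"offset":[0,0,0.67],"turn":0,"hand":0.6},{"offset":[0,0,0.67],"turn":0,"hand":0.6},{"offset":[0,0,0.67],"turn":0,"hand":0.6},{"offset":[0,0,0.67],"turn":0,"hand":0.6}]' 50
python3 -m creep '[{"offset":[0,0,-0.15],"turn":0,"hand":0.6},{"offset":[0,0,-0.35],"turn":0,"hand":0.6},{"offset":[0,0,-0.55],"turn":0,"hand":0.6},{"offset":[0,0,-0.75],"turn":0,"hand":0.6},{"offset":[0,0,-0.95],"turn":0,"hand":0.6}]'
python3 -m creep '[{"offset":[0.12,0.2,-0.15],"turn":0,"hand":0.6},{"offset":[0.24,0.4,-0.3],"turn":0,"hand":0.6},{"offset":[0.36,0.6,-0.35],"turn":0,"hand":0.6},{"offset":[0.5,0.8,-0.35],"turn":0,"hand":0.6},{"offset":[0.6,0.95,-0.35],"turn":0,"hand":0.6}]'
python3 -m creep '[{"offset":[0.03,0.2,0],"turn":0,"hand":0.6},{"offset":[0.06,0.4,0],"turn":0,"hand":0.6},{"offset":[0.09,0.6,0],"turn":0,"hand":0.6},{"offset":[0.11,0.81,0],"turn":0,"hand":0.6},{"offset":[0.11,0.81,0],"turn":0,"hand":0.6},{"offset":[0.11,0.81,0],"turn":0,"hand":0.6},{"offset":[0.11,0.81,0],"turn":0,"hand":0.6},{"offset":[0.11,0.81,0],"turn":0,"hand":0.6}]'
python3 -m creep '[{"offset":[0,0,0.1],"turn":0,"hand":0.6},{"offset":[0,0,0.2],"turn":0,"hand":0.6},{"offset":[0,0,0.3],"turn":0,"hand":0.6},{"offset":[0,0,0.35],"turn":0,"hand":0.6},{"offset":[0,0,0.4],"turn":0,"hand":0.6},{"offset":[0,0,0.45],"turn":0,"hand":0.6},{"offset":[0,0,0.48],"turn":0,"hand":0.6},{"offset":[0,0,0.5],"turn":0,"hand":0.6},{"offset":[0,0,0.5],"turn":0,"hand":0.6}]'
```

```text
ee_pos: [455.5, -69.2, 79.3]
clock: 29.55
ee_pos: [455.7, -70.8, 15.0]
eef_rot: [0.001, 0.707, 0.707, 0.001]
ft_force: [-0.2, 1.8, 6.2]
grip_width: 0.701
grasp_force: 54.8
clock: 29.97
ee_pos: [454.6, -71.1, 110.3]
eef_rot: [-0.0, 0.707, 0.707, -0.0]
ft_force: [-0.0, -0.0, -1.5]
grip_width: 0.697
grasp_force: 54.7
clock: 30.38
ee_pos: [551.7, -9.7, 145.0]
eef_rot: [0.0, 0.707, 0.707, 0.001]
ft_force: [0.0, 0.7, -2.3]
grip_width: 0.695
grasp_force: 54.9
clock: 31.05
ee_pos: [629.9, -0.4, 144.2]
eef_rot: [-0.0, 0.707, 0.707, -0.0]
ft_force: [-0.1, -0.0, -1.1]
grip_width: 0.701
grasp_force: 55.1
clock: 31.8
ee_pos: [630.9, -0.0, 93.9]
eef_rot: [-0.0, 0.707, 0.707, -0.0]
ft_force: [-0.6, -0.6, -1.8]
grip_width: 0.705
grasp_force: 55.1
```

No contact force, so I continue down, release, and check for the last roll.

```bash
python3 -m creep '[{"offset":[0,0,0.05],"turn":0,"hand":0.6},{"offset":[0,0,0.1],"turn":0,"hand":0.6},{"offset":[0,0,0.15],"turn":0,"hand":0.6},{"offset":[0,0,0.2],"turn":0,"hand":0.6},{"offset":[0,0,0.2],"turn":0,"hand":0.6}]'
python3 -m creep '[{"offset":[0,0,0.08],"turn":0,"hand":0.6},{"offset":[0,0,0.16],"turn":0,"hand":0.6},{"offset":[0,0,0.24],"turn":0,"hand":0.6},{"offset":[0,0,0.32],"turn":0,"hand":0.6},{"offset":[0,0,0.38],"turn":0,"hand":0.6},{"offset":[0,0,0.38],"turn":0,"hand":0.6},{"offset":[0,0,0.38],"turn":0,"hand":0.6}]'
python3 -m creep '[{"offset":[0,0,0],"turn":0,"hand":0.85},{"offset":[0,0,0],"turn":0,"hand":1},{"offset":[0,0,0],"turn":0,"hand":1},{"offset":[0,0,0],"turn":0,"hand":1},{"offset":[0,0,-0.15],"turn":0,"hand":1},{"offset":[0,0,-0.35],"turn":0,"hand":1},{"offset":[0,0,-0.6],"turn":0,"hand":1},{"offset":[0,0,-0.85],"turn":0,"hand":1},{"offset":[0,0,-1],"turn":0,"hand":1},{"offset":[0,0,-1],"turn":0,"hand":1}]' | grep -E 'pos|force'
python3 -m creep '[{"offset":[-0.2,-0.2,-0.1],"turn":0,"hand":1},{"offset":[-0.4,-0.4,-0.15],"turn":0,"hand":1},{"offset":[-0.7,-0.7,-0.15],"turn":0,"hand":1},{"offset":[-1,-1,-0.15],"turn":0,"hand":1},{"offset":[-1,-1,-0.15],"turn":0,"hand":1}]' | grep pos
python3 rolls.py
```

```text
clock: 32.22
ee_pos: [630.2, -0.1, 73.0]
eef_rot: [-0.001, 0.707, 0.707, -0.001]
ft_force: [-0.6, -0.3, -2.3]
grip_width: 0.702
grasp_force: 55.1
clock: 32.8
ee_pos: [630.8, -0.1, 35.8]
eef_rot: [-0.0, 0.707, 0.707, -0.0]
ft_force: [0.5, 0.5, -1.5]
grip_width: 0.699
grasp_force: 55.1
ee_pos: [633.3, 0.0, 140.4]
ft_force: [1.3, -0.4, -0.6]
grasp_force: 0.0
ee_pos: [524.8, -106.9, 150.7]
34.05
scene desk 142 [200.3 173.8] [355.1 -29.9  58. ] [59.7 48.3  7.4] TURQ/other
scene desk 233 [167.2 192.4] [ 342.9 -154.2   58.1] [55.  55.4  9. ] TURQ/other
scene desk 72 [299.6 196. ] [628.6  85.2  59.7] [50.4 33.3 12. ] white
scene desk 304 [179.8 216.6] [ 444.9 -195.8   58.9] [56.8 57.   9.7] white
scene desk 81 [280.2 216. ] [635.8 -12.   59.7] [50.4 38.4 12. ] white
scene seated 263 [301.3 187. ] [626.3  97.3  79.5] [56.5 56.7 13.9] white
scene seated 309 [281.5 205.5] [631.5  -1.7  79.8] [56.7 56.7 13.5] white
scene seated 83 [219.9 265.8] [ 649.6 -254.9   80.3] [19.1 19.7 15.2] TURQ/other
side desk 200 [309.7 180.6] [ 441.9 -192.2   58.7] [56.1 55.5  9.7] white
side desk 63 [222.1 193.5] [621.7   7.1  59.6] [44.8 49.4 11.7] white
side desk 232 [332.8 201.8] [ 339.4 -150.5   58.1] [57.3 58.7  8.9] TURQ/other
side desk 69 [202.2 213.3] [613.5 107.2  59.4] [41.7 48.1 11.3] white
side desk 273 [306.1 225.4] [351.3 -20.2  58.4] [56.4 57.2  9.7] TURQ/other
side seated 242 [221.5 184.5] [628.7   2.3  79.1] [57.5 56.2 13.1] white
side seated 271 [200.6 203.5] [621.9 101.4  79.6] [55.9 56.4 13.9] white
```

```bash
python3 -m creep '[{"offset":[-0.25,-0.25,0],"turn":0,"hand":1},{"offset":[-0.5,-0.5,0],"turn":0,"hand":1},{"offset":[-0.75,-0.75,0],"turn":0,"hand":1},{"offset":[-0.94,-0.88,0],"turn":0,"hand":1},{"offset":[-0.94,-0.88,0],"turn":0,"hand":1},{"offset":[-0.94,-0.88,0],"turn":0,"hand":1}]'; python3 wr.py
```

```text
clock: 34.65
ee_pos: [443.4, -194.3, 151.2]
eef_rot: [0.0, 0.708, 0.707, 0.0]
ft_force: [0.4, -0.5, 0.2]
grip_width: 0.998
grasp_force: 0.0
[ 443.4 -194.3  151.2] 34.65
3371 [134.9 147.7] mid [ 341.3 -153.4   57.9] [58.1 57.4  6.4] sat 187.0
2860 [255.4 194.6] mid [ 442.7 -195.1   58.2] [56.7 57.4  6.3] sat 15.0
```

```bash
python3 -m creep '[{"offset":[-0.01,0,0.2],"turn":0,"hand":1},{"offset":[-0.01,0,0.4],"turn":0,"hand":1},{"offset":[-0.01,0,0.6],"turn":0,"hand":1},{"offset":[-0.01,0,0.7],"turn":0,"hand":1}]' | grep pos
python3 -m creep '[{"offset":[0,0,0.2],"turn":0,"hand":1},{"offset":[0,0,0.4],"turn":0,"hand":1},{"offset":[0,0,0.55],"turn":0,"hand":1},{"offset":[0,0,0.67],"turn":0,"hand":1},{"offset":[0,0,0.67],"turn":0,"hand":1},{"offset":[0,0,0.67],"turn":0,"hand":0.8},{"offset":[0,0,0.67],"turn":0,"hand":0.6},{"offset":[0,0,0.67],"turn":0,"hand":0.6},{"offset":[0,0,0.67],"turn":0,"hand":0.6},{"offset":[0,0,0.67],"turn":0,"hand":0.6},{"offset":[0,0,0.67],"turn":0,"hand":0.6}]' 50
python3 -m creep '[{"offset":[0,0,-0.15],"turn":0,"hand":0.6},{"offset":[0,0,-0.35],"turn":0,"hand":0.6},{"offset":[0,0,-0.55],"turn":0,"hand":0.6},{"offset":[0,0,-0.75],"turn":0,"hand":0.6},{"offset":[0,0,-0.95],"turn":0,"hand":0.6}]'
python3 -m creep '[{"offset":[0.12,0.2,-0.15],"turn":0,"hand":0.6},{"offset":[0.24,0.4,-0.3],"turn":0,"hand":0.6},{"offset":[0.36,0.6,-0.35],"turn":0,"hand":0.6},{"offset":[0.48,0.8,-0.35],"turn":0,"hand":0.6},{"offset":[0.6,0.95,-0.35],"turn":0,"hand":0.6}]' | grep -E 'pos|width'
python3 -m creep '[{"offset":[0.09,0.2,0],"turn":0,"hand":0.6},{"offset":[0.18,0.4,0],"turn":0,"hand":0.6},{"offset":[0.27,0.6,0],"turn":0,"hand":0.6},{"offset":[0.35,0.8,0],"turn":0,"hand":0.6},{"offset":[0.35,1,0],"turn":0,"hand":0.6},{"offset":[0.35,1,0],"turn":0,"hand":0.6},{"offset":[0.35,1,0],"turn":0,"hand":0.6},{"offset":[0.35,1,0],"turn":0,"hand":0.6}]'
python3 -m creep '[{"offset":[0,0,0.1],"turn":0,"hand":0.6},{"offset":[0,0,0.2],"turn":0,"hand":0.6},{"offset":[0,0,0.3],"turn":0,"hand":0.6},{"offset":[0,0,0.35],"turn":0,"hand":0.6},{"offset":[0,0,0.4],"turn":0,"hand":0.6},{"offset":[0,0,0.45],"turn":0,"hand":0.6},{"offset":[0,0,0.48],"turn":0,"hand":0.6},{"offset":[0,0,0.5],"turn":0,"hand":0.6},{"offset":[0,0,0.5],"turn":0,"hand":0.6}]'
```

```text
ee_pos: [443.6, -192.9, 79.3]
clock: 35.95
ee_pos: [444.0, -194.7, 15.3]
eef_rot: [0.001, 0.707, 0.707, 0.001]
ft_force: [-0.1, 2.4, 7.4]
grip_width: 0.725
grasp_force: 54.9
clock: 36.37
ee_pos: [443.0, -195.1, 110.7]
eef_rot: [0.0, 0.707, 0.707, 0.0]
ft_force: [0.3, 0.5, -1.4]
grip_width: 0.727
grasp_force: 55.1
ee_pos: [540.0, -134.3, 145.5]
grip_width: 0.722
clock: 37.45
ee_pos: [637.2, -100.5, 144.2]
eef_rot: [-0.0, 0.707, 0.707, -0.0]
ft_force: [-0.1, -0.5, -1.2]
grip_width: 0.724
grasp_force: 55.1
clock: 38.2
ee_pos: [637.9, -100.0, 94.0]
eef_rot: [-0.0, 0.707, 0.707, -0.0]
ft_force: [0.4, -0.1, -0.5]
grip_width: 0.725
grasp_force: 55.1
```

```bash
python3 -m creep '[{"offset":[0,0,0.05],"turn":0,"hand":0.6},{"offset":[0,0,0.1],"turn":0,"hand":0.6},{"offset":[0,0,0.15],"turn":0,"hand":0.6},{"offset":[0,0,0.2],"turn":0,"hand":0.6},{"offset":[0,0,0.2],"turn":0,"hand":0.6}]'
python3 -m creep '[{"offset":[0,0,0.08],"turn":0,"hand":0.6},{"offset":[0,0,0.16],"turn":0,"hand":0.6},{"offset":[0,0,0.24],"turn":0,"hand":0.6},{"offset":[0,0,0.32],"turn":0,"hand":0.6},{"offset":[0,0,0.38],"turn":0,"hand":0.6},{"offset":[0,0,0.38],"turn":0,"hand":0.6},{"offset":[0,0,0.38],"turn":0,"hand":0.6}]'
python3 -m creep '[{"offset":[0,0,0],"turn":0,"hand":0.85},{"offset":[0,0,0],"turn":0,"hand":1},{"offset":[0,0,0],"turn":0,"hand":1},{"offset":[0,0,0],"turn":0,"hand":1},{"offset":[0,0,-0.15],"turn":0,"hand":1},{"offset":[0,0,-0.35],"turn":0,"hand":1},{"offset":[0,0,-0.6],"turn":0,"hand":1},{"offset":[0,0,-0.85],"turn":0,"hand":1},{"offset":[0,0,-1],"turn":0,"hand":1},{"offset":[0,0,-1],"turn":0,"hand":1}]' | grep -E 'pos|force'
python3 -m creep '[{"offset":[-0.2,0,-0.1],"turn":0,"hand":0.7},{"offset":[-0.4,0,-0.15],"turn":0,"hand":0.7},{"offset":[-0.7,0,-0.15],"turn":0,"hand":0.7},{"offset":[-0.9,0,-0.15],"turn":0,"hand":0.7},{"offset":[-0.9,0,-0.15],"turn":0,"hand":0.7}]' | grep pos
python3 rolls.py | grep -E 'seat|white'
python3 lev.py pics/w9.png
```

```text
clock: 38.62
ee_pos: [637.2, -99.9, 72.9]
eef_rot: [-0.001, 0.707, 0.707, -0.001]
ft_force: [-0.1, 0.1, -1.1]
grip_width: 0.722
grasp_force: 55.1
clock: 39.2
ee_pos: [637.8, -100.1, 35.8]
eef_rot: [-0.0, 0.707, 0.707, -0.0]
ft_force: [0.1, 0.9, -1.2]
grip_width: 0.726
grasp_force: 55.3
ee_pos: [640.3, -100.4, 140.4]
ft_force: [1.0, -0.6, -0.1]
grasp_force: 0.0
ee_pos: [636.6, -196.7, 150.8]
scene desk 79 [299.6 196.2] [628.3  86.2  59.3] [52.3 36.9 12.5] white
scene desk 78 [280.3 215.9] [635.9 -11.3  59.4] [50.8 40.6 11.9] white
scene desk 84 [259.7 238.7] [ 644.8 -110.4   59.6] [46.6 41.6 12.6] white
scene seated 260 [301.2 186.8] [626.2  97.6  79.6] [55.5 56.5 13.5] white
scene seated 312 [281.5 205.6] [631.3  -1.7  79.3] [57.3 56.1 13.2] white
scene seated 322 [260.7 228.1] [ 642.9 -101.8   79.7] [48.5 56.6 12.7] white
scene seated 81 [220.1 265.7] [ 649.9 -254.6   80.2] [19.5 19.5 15.1] TURQ/other
side desk 64 [240.4 175.7] [629.8 -89.6  59.5] [48.9 43.8 12.1] white
side desk 69 [221.9 193.6] [622.    9.7  59.5] [46.8 46.  12.8] white
side desk 71 [202.1 213.3] [612.9 107.6  59.7] [41.2 48.  12. ] white
side seated 216 [240.4 166.8] [635.5 -97.4  79.6] [57.9 58.3 13.5] white
side seated 243 [221.3 184.3] [628.9   1.9  79.5] [57.4 58.1 12.7] white
side seated 266 [200.7 203.6] [621.1 101.5  79.4] [56.5 56.4 13.3] white
[ 637.4 -191.1  150.5] 40.55
red 831 [268.1 264.5] [ 648.  -250.3   75.4] top mid [ 648.6 -254.5   84.4]
green 117 [215.2 240. ] [ 593.2 -256.    20.1] top mid [ 593.  -255.7   20.3]
```

View pics/side_r.png

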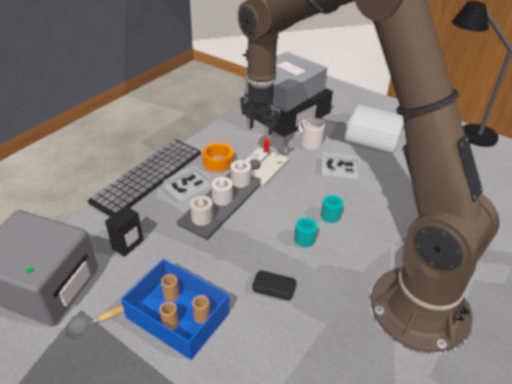

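Three white rolls are on the mandrels at (202,210), (222,190) and (241,172), and three cores are in the tray at (170,287), (169,315) and (201,309). The lever is still off. Now I grip the knob and swing it to 40°.

```bash
python3 -m creep '[{"offset":[-0.25,0.05,0],"turn":0,"hand":0.7},{"offset":[-0.5,0.11,0],"turn":0,"hand":0.7},{"offset":[-0.65,0.11,0],"turn":0,"hand":0.7},{"offset":[-0.65,0.11,0],"turn":0,"hand":0.7},{"offset":[-0.65,0.11,0],"turn":0,"hand":0.7},{"offset":[-0.65,0.11,0.25],"turn":0,"hand":0.7},{"offset":[-0.65,0.11,0.5],"turn":0,"hand":0.7},{"offset":[-0.65,0.11,0.75],"turn":0,"hand":0.7},{"offset":[-0.65,0.11,0.96],"turn":0,"hand":0.7},{"offset":[-0.65,0.11,0.96],"turn":0,"hand":0.7},{"offset":[-0.65,0.11,0.96],"turn":0,"hand":0.2},{"offset":[-0.65,0.11,0.96],"turn":0,"hand":0.1},{"offset":[-0.65,0.11,0.96],"turn":0,"hand":0.1},{"offset":[-0.65,0.11,0.96],"turn":0,"hand":0.1},{"offset":[-0.65,0.11,0.96],"turn":0,"hand":0.1},{"offset":[-0.65,0.11,0.96],"turn":0,"hand":0.1}]' 30
python3 -m creep '[{"offset":[0,-0.06,0],"turn":0,"hand":0.1},{"offset":[0,-0.12,0],"turn":0,"hand":0.1},{"offset":[0.01,-0.18,0],"turn":0,"hand":0.1},{"offset":[0.02,-0.24,0],"turn":0,"hand":0.1},{"offset":[0.04,-0.3,0],"turn":0,"hand":0.1},{"offset":[0.07,-0.35,0],"turn":0,"hand":0.1},{"offset":[0.10,-0.41,0],"turn":0,"hand":0.1},{"offset":[0.13,-0.46,0],"turn":0,"hand":0.1},{"offset":[0.13,-0.46,0],"turn":0,"hand":0.1},{"offset":[0.13,-0.46,0],"turn":0,"hand":0.1},{"offset":[0.13,-0.46,0],"turn":0,"hand":0.1}]'
python3 -m creep '[{"offset":[0,0,0],"turn":0,"hand":0.6},{"offset":[0,0,0],"turn":0,"hand":0.6},{"offset":[0,0,0],"turn":0,"hand":0.6},{"offset":[0,0,-0.2],"turn":0,"hand":0.7},{"offset":[0,0,-0.4],"turn":0,"hand":0.7},{"offset":[0,0,-0.7],"turn":0,"hand":0.7},{"offset":[0,0,-1],"turn":0,"hand":0.7},{"offset":[0,0,-1],"turn":0,"hand":0.7},{"offset":[0,0,-1],"turn":0,"hand":0.7}]'
python3 lev.py pics/w10.png
```

```text
clock: 41.93
ee_pos: [650.1, -254.9, 57.4]
eef_rot: [0.001, 0.707, 0.707, 0.001]
ft_force: [-0.8, 2.3, 8.0]
grip_width: 0.246
grasp_force: 30.0
clock: 42.85
ee_pos: [604.4, -244.8, 57.4]
eef_rot: [0.003, 0.708, 0.706, 0.0]
ft_force: [1.1, -4.3, 4.1]
grip_width: 0.249
grasp_force: 30.2
clock: 43.6
ee_pos: [604.2, -242.1, 157.3]
eef_rot: [0.002, 0.707, 0.707, 0.001]
ft_force: [-0.3, 0.2, -0.8]
grip_width: 0.697
grasp_force: 0.0
[ 604.2 -242.1  157.3] 43.6
red 715 [254.8 197. ] [ 603.4 -238.8   79.2] top mid [ 603.5 -242.    84.8]
red 127 [298.5 207.7] [ 650.1 -272.1   20.3] top mid [ 650.1 -272.4   20.6]
```

View pics/w10.png

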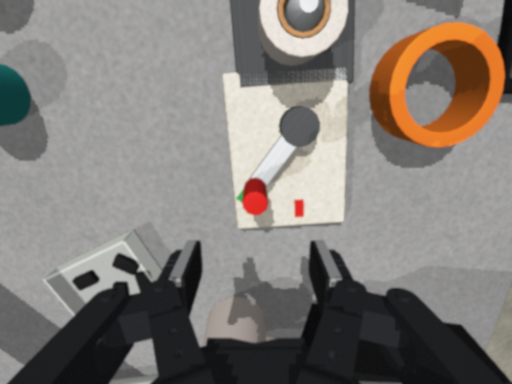

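The knob at (255,200) now covers the green mark. The chord from the stop is 47.1 mm, which gives about 39°. The gripper is clear, so I hand in.

```bash
python3 -c "
from rig import env
print(env.close_job())"
```

```text
the job is handed in; nothing more can be done
None
```

The job is handed in (no verdict was returned): lever freed to its stop, all three spent cores in the waste tray, all three new rolls fully down on their mandrels, and the drag lever measured at about 39° for the 40° mark, in about 44 s of robot time.

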